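# Lock a board in the wedge jig

## Robot

A 6-joint arm with a two-finger parallel gripper is mounted at the origin on the work surface. World frame = base frame: x ahead of the robot, y to its left, z up, the work surface at z = 0. Lengths are in m, angles in rad, forces in N, time in s.
With the tool pointing down it reaches from about 0.35 to 0.775 m from the base axis. Payload 5.5 kg.
Tool frame: the origin (TCP) lies at the very end of the fingers, on their centre line; the grasp point (between the pads) lies 19 mm behind it; z points along the fingers, y is the direction in which the jaws open and shut (so a half turn about z gives the same grasp; the last joint's range is limited). The gripper opens to 85 mm and grips with 20 to 120 N. Pads are 22 mm wide; open, the fingers measure 114 mm over their backs; the gripper's body (76 mm by 85 mm) begins 54 mm behind the grasp point. The pads swing forward as they close: fully open they stand 13 mm farther back than shut.
Start: joints at [-1.389, 0.313, 0.046, 1.304, 0, 1.431], TCP at [0.182, -0.546, 0.231] pointing down, gripper open.
Joint ranges: [-2.76, 2.76], [-0.86, 1.69], [-1.03, 1.26], [-2.2, 2.34], [-1.47, 1.5], [-3.14, 3.14]. Speed limits (rad/s): [2.57, 2.57, 3.14, 3.14, 3.14, 3.14].

## Interface

Orientations are given as a unit quaternion [w, x, y, z].
In Python, from workcell import get_state, vision, workorder, silhouettes, tip_of gives the robot as it stands.
- The arm moves only by the shell command python3 -m inch 'ROWS' [FORCE]. ROWS is JSON, a list of rows, each a list of 7 numbers: the shift along the tool's x, y, z in cm, then the turn, a rotation vector about the tool's x, y, z in degrees, then the finger opening in cm, from 0 to 8.54. In form: [[dx, dy, dz, rx, ry, rz, hand], ...]. A call has 1 to 5 rows; each row shifts and turns the commanded pose from where the row before left it, along the tool's axes as they then stand; what a row does not reach is not made up. A row lasts 1/10 s, in which the tool goes at most 50 mm and 8.59 degrees, less where a joint would pass 70% of its speed; a pose out of reach is approached as far as the arm can. A call with a gripper value outside its range is refused whole. The fingers move at their own pace and stop on an object; FORCE is the grip in N (left out, the last holds). Time passes only in rows, so rows that do not move let the fingers close. It gives the time, the measured TCP pose, the force and the opening at its end, in the units of the state.
- get_state(): the state, without advancing time (a new reading comes with each control period).
- vision.read_camera(name): name is "scene" or "side" or "wrist"; returns a dict with "pixels" (384x512x3 uint8, red, green, blue), "depth" (384x512 float32, m along the optical axis (not along the pixel's ray), 0 where there is no reading), "mtx" (3x3 intrinsics, pixels), "T" (4x4, takes a point from camera to world coordinates); the wrist camera has in their place "tool_from_camera" (4x4, takes a point from camera to tool coordinates, whose origin is the TCP and whose axes are the flange's). Camera axes: x right, y up, looking along -z (the intrinsics and any distortion apply to the point x, -y, -z); pixel columns grow to the right and rows downward; lengths in m; the calibration is good to about 2 mm. A picture is of the moment at which its call begins: read the wrist's pose just before it.
- workorder.hand_in(): hands the job in, once; it reports no verdict.
Trained networks look in a picture, given as the dict that the camera call returned (one of the last four; its "shot" number tells which), for a name from the list of things; names that differ only in an ending like _2 or _b are one class to them, and where a whole thing is asked for, a point or a joint stands for the part that bears it (a point fixed in the world has none). Each returns a list of dicts, best first, with "confidence" (0 to 1); they miss things now and then, are a little off and sometimes report something else, mostly with a low value. They report only what shows in the picture. A call takes as long as a camera call. They do not tell look-alikes from the thing itself.
- silhouettes(picture, label): "mask" (384x512 bool, what is visible of it) and "location" ([column, row] in pixels, amid what is visible of it).
- tip_of(picture, label): "location" ([column, row] in pixels: a listed point, or the origin of a listed thing).
The state is a dict: "clock": time; "joint_pos": joint angles; "qvel": joint speeds; "tau": joint torques, N m; "tcp_pos": TCP position; "orientation": TCP orientation; "wrist_force": force on the tool from outside, world axes, zero at the start; "ft_torque": the same for the moment, N m; "finger_gap": finger opening in m.
Only numpy, scipy, OpenCV 4.12 (cv2) and the standard library are available. Lean on these libraries where they do the work, as an engineer would, in place of code of your own. Each camera call takes 0.05 s, during which the arm holds its last target.

## Task

The board in the plywood clamping jig is still loose. Take the tapered wooden wedge from the bench (not the straight offcut beside it), put it on the jig's base thin end first in the slot between the board and the slanted cheek, and tap or push its thick end along the slot until it is jammed tight and the board is squeezed firmly against the cork. Leave the wedge lying flat in the slot and let go.

Things in the scene. Friction and masses are not known exactly. Their poses are not given: they have to be found in the camera images.
- wedge_center (a point): Centre of the loose wooden wedge: 130 mm long (y), 48 high (z); its upright sides taper evenly from 32 mm apart at the thick end (-y) to 12 at the thin end (+y), 22 at the centre. Up to 0.17 kg. Starts flat on the bench, z up, thin end roughly leftward. Near it lies a straight offcut of the same wood, length and height, 22 wide; which is nearer the robot varies.
- jig: Fixed jig. Origin: bench level under the middle of the slot mouth; y = driving direction, x = towards the board, z up. Base 18 mm thick, x -75 to 130, y -150 to 165, bare before y = 0; all on it 24 high (top z = 42). Slot y 0 to 134: board edge at x = 13 (board on cork); cheek, 40 thick, its face from x = -13 at the mouth to 7.5 at y = 134: 26 wide, narrowing at the wedge's full taper, 8.8 deg.
- board_center (a point): Centre of the loose wooden board in the jig, 70 (x) x 135 (y) x 24 mm, 0.15 kg, flat on the base, axes along the jig's; at about x 45 to 48, y 67, z 30 mm in the jig's frame, up to 3 mm short of the cork. The end stop beyond it is at jig y = 137. Against it the wedge, turned 4.4 deg from jig y, is snug with its centre at about jig y = 26 mm, jammed solid at about 51 (thick end at about -14).
- cork (a joint): Squeeze of the springy cork strip between board and fixed stop, m: 0 free, 0.004 solid (8 N). Driving the wedge along jig +y takes a force that rises as the cork is squeezed, to about 20 N, and sharply once it is solid; friction then keeps the wedge where it is left.
Mind the look-alikes: they are no part of the job. Leave any orange look-alike of the part that bears wedge_center alone.

How it is judged:
By the outcome, as a careful person would: the job done as asked, in the order asked, and still so for the second after the job is handed in, with the robot touching nothing.
It also fails if it takes over 54 s, if anything falls off the work surface, if the arm or the gripper's body presses on something with over 40 N, if the wrist force passes 120 N, or if a joint passes its speed limit or range.

## Working session

There is one attempt and no reset: what is moved stays moved. The work goes in short steps, Python scripts to look and compute and a shell command to move; the robot and the scene stay as the last step left them, time stands still between calls to the robot, and variables do not carry over. Pictures are saved under pics/ and viewed, and the job is handed in when it is done.

```bash
ls; mkdir -p pics
python3 - <<'E'
from workcell import get_state, vision, silhouettes, tip_of
import cv2,numpy as np
s=get_state(); print(s)
for n in ["scene","side"]:
    p=vision.read_camera(n)
    cv2.imwrite(f"pics/{n}0.png",p["pixels"][:,:,::-1])
    np.savez(f"{n}0.npz",**{k:v for k,v in p.items()})
    for l in ["wedge_center","jig","board_center","cork"]:
        print(n,l,[(d["location"],round(d["confidence"],2)) for d in tip_of(p,l)],[(d["location"],round(d["confidence"],2),d["mask"].sum()) for d in silhouettes(p,l)])
E
```

```text
pics
{'clock': 0.0, 'joint_pos': array([-1.38860557e+00,  3.13978993e-01,  4.50058984e-02,  1.30360790e+00,
       -2.02604698e-06,  1.43120642e+00]), 'qvel': array([ 0.00074293,  0.0003851 , -0.00054044,  0.00096408,  0.00025171,
        0.00039191]), 'tau': array([ 5.08412631e-04, -4.80629325e+01,  2.98530900e+01,  1.95411901e-02,
       -1.64716389e-04,  1.65743779e-05]), 'tcp_pos': array([ 0.18175146, -0.54499099,  0.23043206]), 'orientation': array([-8.92109173e-04,  9.87084653e-01,  1.60197037e-01, -2.00184330e-05]), 'wrist_force': array([-0.22855927, -0.34614051,  0.74635611]), 'ft_torque': array([-0.02589916, -0.09352749,  0.03893225]), 'finger_gap': 0.08513351338510482}
scene wedge_center [([75.9, 252.6], 0.93), ([162.2, 268.5], 0.66), ([147.0, 206.1], 0.59)] [([71.0, 253.2], 0.95, np.int64(2340)), ([145.0, 205.7], 0.8, np.int64(1266)), ([157.8, 276.3], 0.65, np.int64(2145)), ([290.8, 214.2], 0.45, np.int64(8165))]
scene jig [([285.0, 203.5], 0.57)] [([291.8, 216.4], 0.93, np.int64(8132))]
scene board_center [([321.1, 180.6], 0.57)] [([317.8, 185.2], 0.71, np.int64(1343))]Traceback (most recent call last):
  File "<stdin>", line 9, in <module>
ValueError: it knows: board_center, jig, wedge_center
```

Run:
```python
from workcell import get_state, vision, silhouettes, tip_of
import cv2,numpy as np
for n in ["side"]:
    p=vision.read_camera(n)
    cv2.imwrite(f"pics/{n}0.png",p["pixels"][:,:,::-1])
    np.savez(f"{n}0.npz",**{k:v for k,v in p.items()})
    for l in ["wedge_center","jig","board_center"]:
        print(n,l,[(d["location"],round(d["confidence"],2)) for d in tip_of(p,l)],[(d["location"],round(d["confidence"],2),d["mask"].sum()) for d in silhouettes(p,l)])
```

```text
side wedge_center [([326.9, 198.9], 0.95), ([336.2, 171.0], 0.94), ([279.6, 167.0], 0.76)] [([338.6, 169.4], 0.95, np.int64(718)), ([328.7, 200.2], 0.75, np.int64(1044)), ([277.3, 165.8], 0.54, np.int64(346))]
side jig [([223.6, 239.3], 0.9)] [([216.6, 246.0], 0.81, np.int64(7604))]
side board_center [([196.4, 248.7], 0.7)] [([198.3, 248.4], 0.97, np.int64(1568))]
```

View pics/scene0.png

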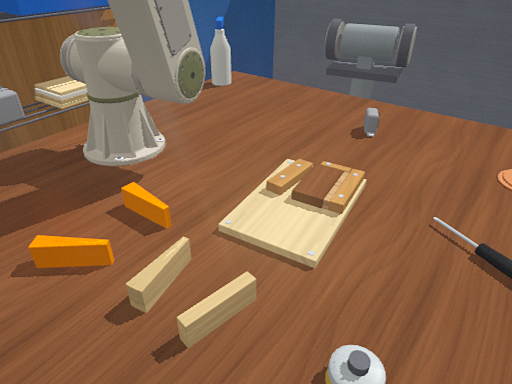

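View pics/side0.png

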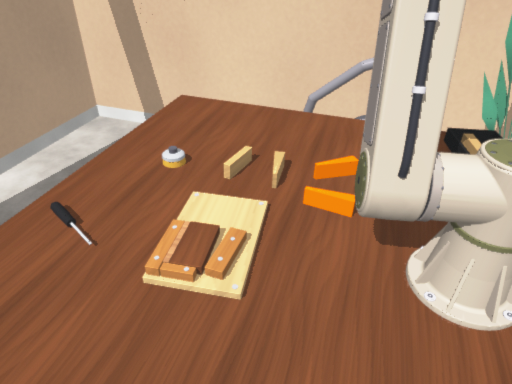

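The scene picture shows two orange blocks at (147,205) and (73,252), which are look-alikes to leave alone. Two plain wooden blocks lie at (160,272) and (218,308), and the jig is at (292,210). I'll enlarge the two wooden blocks and build a top-down map from the depth.

```bash
cat > h.py <<'E'
import numpy as np,cv2
def cloud(p,tool=None):
    K=p["mtx"];d=p["depth"];v,u=np.mgrid[0:d.shape[0],0:d.shape[1]]
    x=(u-K[0,2])/K[0,0]*d;y=(v-K[1,2])/K[1,1]*d
    P=np.stack([x,-y,-d,np.ones_like(d)],-1)
    T=p["T"] if "T" in p else tool@p["tool_from_camera"]
    return (P@np.asarray(T).T)[...,:3]
def top(p,W,xr,yr,zr,s=2000):
    # image: col = x?  right = -y, up = +x
    h=int((xr[1]-xr[0])*s);w=int((yr[1]-yr[0])*s)
    im=np.zeros((h,w,3),np.uint8)
    m=(p["depth"]>0)&(W[...,2]>zr[0])&(W[...,2]<zr[1])&(W[...,0]>xr[0])&(W[...,0]<xr[1])&(W[...,1]>yr[0])&(W[...,1]<yr[1])
    for q,c in zip(W[m],p["pixels"][m]):
        cv2.circle(im,(int((yr[1]-q[1])*s),int((xr[1]-q[0])*s)),1,tuple(int(t) for t in c[::-1]),-1)
    return im
E
python3 - <<'E'
from h import *
for n in ["scene","side"]:
    p=dict(np.load(n+"0.npz",allow_pickle=True)); W=cloud(p)
    print(n,p.keys(),p["T"][:3,3])
    for r,c in ([(308,218),(272,160),(252,73),(205,147),(203,285),(235,290)] if n=="scene" else [(160,238),(170,279),(168,336),(200,328),(245,205),(215,225)]): print((c,r),W[r,c].round(3))
    cv2.imwrite(f"pics/top_{n}.png",top(p,W,(0.3,0.75),(-0.45,0.2),(0.008,0.09),1200))
p=np.load("scene0.npz")["pixels"][225:350,110:270,::-1]
cv2.imwrite("pics/crop0.png",cv2.resize(p,None,fx=4.5,fy=4.5,interpolation=cv2.INTER_CUBIC))
E
```

```text
scene dict_keys(['pixels', 'depth', 'mtx', 'T', 'shot']) [ 0.84985486 -0.54676786  0.46805443]
(218, 308) [ 0.603 -0.291  0.038]
(160, 272) [ 0.488 -0.296  0.043]
(73, 252) [ 0.324 -0.349  0.033]
(147, 205) [ 0.319 -0.182  0.035]
(285, 203) [0.525 0.014 0.018]
(290, 235) [ 0.589 -0.069  0.017]
side dict_keys(['pixels', 'depth', 'mtx', 'T', 'shot']) [0.25999405 0.64540598 0.59353609]
(238, 160) [ 0.586 -0.263  0.042]
(279, 170) [ 0.459 -0.257  0.037]
(336, 168) [ 0.306 -0.334  0.031]
(328, 200) [ 0.304 -0.164  0.031]
(205, 245) [0.529 0.105 0.042]
(225, 215) [ 0.538 -0.034  0.018]
```

View pics/crop0.png

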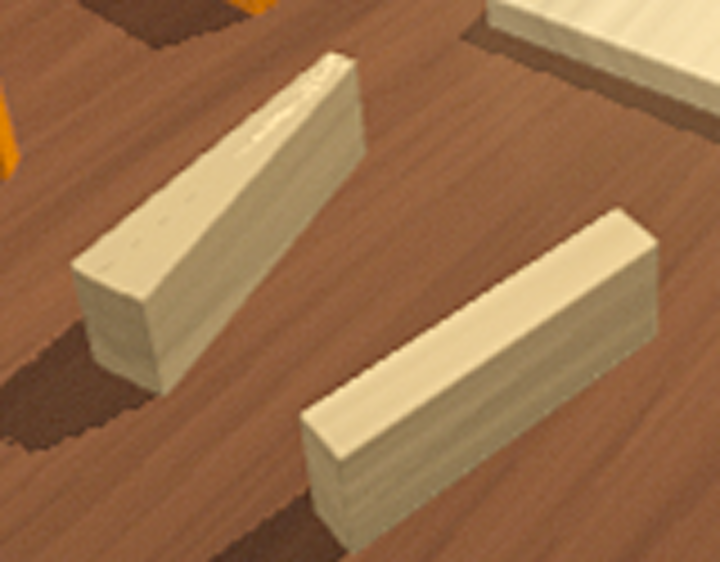

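View pics/top_scene.png

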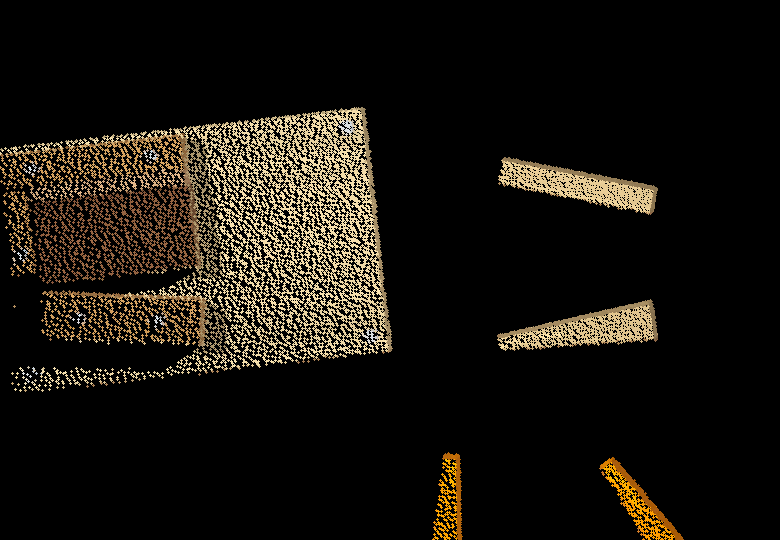

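View pics/top_side.png

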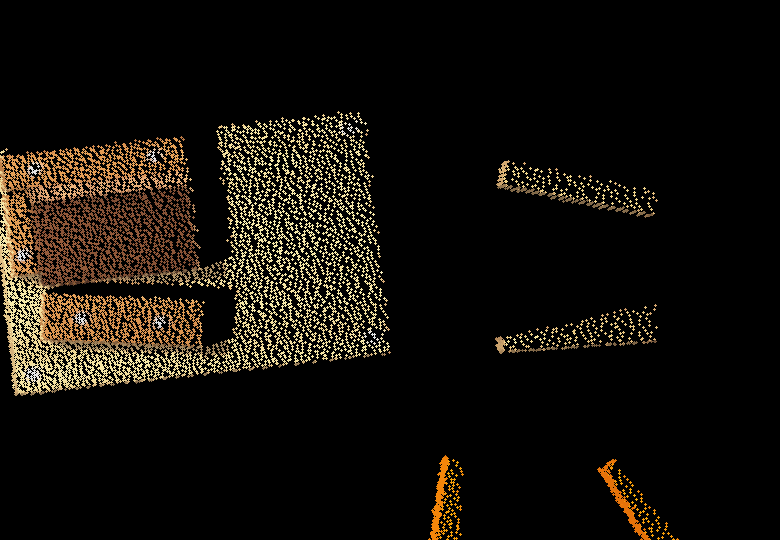

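The map settles which block is which. The block at scene (160,272), nearer the robot, tapers: it is wide at the right (-y) and narrow at the left. The one at (218,308) has a constant width, so it is the offcut. My target is the block at (160,272), which the enlarged crop confirms. Next I fit the jig and wedge poses.

```bash
cat >> h.py <<'E'
from scipy.optimize import minimize,differential_evolution
def poly(q,V):  # signed dist-ish: min over edges (CCW convex)
    V=np.asarray(V,float);e=np.roll(V,-1,0)-V;n=np.stack([-e[:,1],e[:,0]],1)/np.linalg.norm(e,axis=1)[:,None]
    return np.min([(q-V[i])@n[i] for i in range(len(V))],0)
def loc(W,p):
    c,s=np.cos(p[2]),np.sin(p[2]);d=W[:,:2]-p[:2]
    return np.stack([d[:,0]*c+d[:,1]*s,-d[:,0]*s+d[:,1]*c],1)
WEDGE=np.array([[-16,-65],[16,-65],[6,65],[-6,65]])/1e3
BASE=np.array([[-75,-150],[130,-150],[130,165],[-75,165]])/1e3
CH=np.array([[-53,0],[-13,0],[7.5,134],[-32.5,134]])/1e3
def sg(d,w=.0008): return np.tanh(d/w)
def fitpose(cost,b):
    r=differential_evolution(cost,b,seed=1,tol=1e-9,maxiter=150,popsize=12); return r.x,r.fun
def pts(p,W,lo,hi,x,y):
    m=(p["depth"]>0)&(W[...,2]>lo)&(W[...,2]<hi)&(W[...,0]>x[0])&(W[...,0]<x[1])&(W[...,1]>y[0])&(W[...,1]<y[1]); return W[m]
def fitwedge(p,W,c0,zt=.048,zb=0.,tol=.004,r=.09):
    X=(c0[0]-.04,c0[0]+.04);Y=(c0[1]-r,c0[1]+r)
    T=pts(p,W,zt-tol,zt+tol,X,Y);B=pts(p,W,zb-tol,zb+tol,X,Y)
    f=lambda q:-(sg(poly(loc(T,q),WEDGE)).sum()-sg(poly(loc(B,q),WEDGE)).sum()*1.)
    return fitpose(f,[(c0[0]-.02,c0[0]+.02),(c0[1]-.03,c0[1]+.03),(-.35,.35)])
E
python3 - <<'E'
from h import *
for n in ["scene","side"]:
    p=dict(np.load(n+"0.npz")); W=cloud(p)
    T=pts(p,W,.02,.06,(.44,.52),(-.38,-.18));print(n,"wedge z top",np.percentile(T[:,2],[50,90,99]).round(4))
    x,f=fitwedge(p,W,(.475,-.28));print(n,"wedge",x[:2].round(4),np.degrees(x[2]).round(2),f)
    X=(.38,.72);Y=(-.18,.27)
    B=pts(p,W,.014,.022,X,Y);O=pts(p,W,-.004,.004,X,Y);H=pts(p,W,.038,.046,X,Y)
    def cost(q):
        b=loc(B,q);o=loc(O,q);h=loc(H,q)
        return -(sg(poly(b,BASE)).sum()-sg(poly(o,BASE)).sum()+ -sg(poly(b,CH)).sum()+3*sg(np.where(h[:,0]<.003,poly(h,CH),1)).sum())
    j,f=fitpose(cost,[(.48,.56),(-.02,.08),(0,.2)])
    print(n,"jig",j[:2].round(4),np.degrees(j[2]).round(2),f/(len(B)*2+len(O)+3*len(H)))
    # board: dark pixels
    h=loc(H,j);m=(p["depth"]>0)&(abs(W[...,2]-.042)<.004);c=p["pixels"][m].astype(float);q=loc(W[m],j)
    dk=(c.sum(1)<270)&(poly(q,BASE)>0)
    for a in(20,50,80,110):
        s=dk&(abs(q[:,1]*1e3-a)<12);print(a,"board x",np.percentile(q[s,0]*1e3,[1,3,97,99]).round(1),s.sum())
E
```

```text
scene wedge z top [0.0463 0.0483 0.0491]
scene wedge [ 0.4724 -0.28  ] 8.52 -2888.164405962746
scene jig [0.5141 0.0322] 6.25 -0.9706599887766821
20 board x [80.9 80.9 81.6 81.7] 5
50 board x [80.3 80.3 81.9 81.9] 6
80 board x [80.6 80.6 81.6 81.6] 4
110 board x [80. 80. 81. 81.] 5
side wedge z top [0.0475 0.0492 0.0503]
side wedge [ 0.4728 -0.2846] 8.36 -798.4366495620136
side jig [0.513  0.0313] 6.35 -0.9701841565800401
20 board x [-16.3  12.5  79.4  79.5] 55
50 board x [-19.5  12.2  79.9  80.3] 45
80 board x [12.1 12.2 80.5 80.9] 37
110 board x [-22.5   2.1  79.6  79.7] 27
```

```bash
cat >> h.py <<'E'
from scipy.spatial.transform import Rotation as Rn
def R0(s): return Rn.from_quat(np.r_[s["orientation"][1:],s["orientation"][0]])
def Tt(s):
    T=np.eye(4);T[:3,:3]=R0(s).as_matrix();T[:3,3]=s["tcp_pos"];return T
def go(xyz,yaw):
    """needed shift (cm, present tool axes) and turn (deg); tool down, tool y axis at yaw deg"""
    from workcell import get_state
    s=get_state();R=R0(s);a=np.radians(yaw)
    Y=np.array([np.cos(a),np.sin(a),0]);Z=np.array([0,0,-1.]);M=np.stack([np.cross(Y,Z),Y,Z],1)
    print("t",s["clock"],"tcp",s["tcp_pos"].round(4),"F",s["wrist_force"].round(1),"gap",round(s["finger_gap"],4),"j",s["joint_pos"].round(2))
    d=np.asarray(xyz)-s["tcp_pos"]
    print("shift cm",(R.inv().apply(d)*100).round(2),"turn",np.degrees((R.inv()*Rn.from_matrix(M)).as_rotvec()).round(2),"shift after turn",(M.T@d*100).round(2))
E
python3 -c "
from h import *
go([.4726,-.282,.16],8.45)"
```

```text
t 0.7 tcp [ 0.1819 -0.5455  0.2314] F [ 0.1 -0.9 -0.1] gap 0.0856 j [-1.39  0.31  0.05  1.3  -0.    1.43]
shift cm [ 35.92 -15.8    7.13] turn [ 1.000e-02  1.000e-02 -8.001e+01] shift after turn [21.79 32.63  7.14]
```

```bash
python3 -m inch '[[3.59,-1.58,0.71,0,0,0,8.5],[3.59,-1.58,0.71,0,0,0,8.5],[3.59,-1.58,0.71,0,0,0,8.5],[3.59,-1.58,0.71,0,0,0,8.5],[3.59,-1.58,0.71,0,0,0,8.5]]'
python3 -m inch '[[3.59,-1.58,0.71,0,0,0,8.5],[3.59,-1.58,0.71,0,0,0,8.5],[3.59,-1.58,0.71,0,0,0,8.5],[3.59,-1.58,0.71,0,0,0,8.5],[3.59,-1.58,0.71,0,0,0,8.5]]'
python3 -m inch '[[0,0,0,0,0,-8,8.5],[0,0,0,0,0,-8,8.5],[0,0,0,0,0,-8,8.5],[0,0,0,0,0,-8,8.5],[0,0,0,0,0,-8,8.5]]'
python3 -m inch '[[0,0,0,0,0,-8,8.5],[0,0,0,0,0,-8,8.5],[0,0,0,0,0,-8,8.5],[0,0,0,0,0,-8,8.5],[0,0,0,0,0,-8,8.5]]'
python3 -m inch '[[0,0,0,0,0,0,8.5]]'
python3 - <<'E'
from h import *
from workcell import get_state,vision
s=get_state();p=vision.read_camera("wrist");W=cloud(p,Tt(s))
cv2.imwrite("pics/w1.png",p["pixels"][:,:,::-1])
T=pts(p,W,.02,.06,(.40,.54),(-.38,-.18));print(np.percentile(T[:,2],[50,90,99]))
x,f=fitwedge(p,W,(.4726,-.282));print(x[:2],np.degrees(x[2]),f)
go([x[0],x[1],.027],np.degrees(x[2]))
E
```

```text
clock: 1.2
tcp_pos: [0.3281, -0.4128, 0.1957]
orientation: [0.0, 0.987, 0.16, 0.0]
wrist_force: [0.0, 0.1, 0.4]
finger_gap: 0.0847
clock: 1.7
tcp_pos: [0.4736, -0.281, 0.1603]
orientation: [0.0, 0.987, 0.16, 0.0]
wrist_force: [0.6, -0.9, 0.2]
finger_gap: 0.0849
clock: 2.2
tcp_pos: [0.4726, -0.282, 0.1603]
orientation: [0.0, 0.871, 0.491, 0.0]
wrist_force: [-0.2, 0.2, 0.3]
finger_gap: 0.0852
clock: 2.7
tcp_pos: [0.4725, -0.2821, 0.1604]
orientation: [0.0, 0.651, 0.759, -0.0]
wrist_force: [-0.1, 1.1, 0.2]
finger_gap: 0.0848
clock: 2.8
tcp_pos: [0.4725, -0.2821, 0.1604]
orientation: [0.0, 0.653, 0.757, -0.0]
wrist_force: [0.1, 0.5, -0.3]
finger_gap: 0.0851
[0.04857031 0.04942188 0.05012836]
[ 0.47495656 -0.28106254] 8.435785004079854 -12814.320440242072
t 2.85 tcp [ 0.4725 -0.2821  0.1603] F [-0.3  0.9  0.9] gap 0.0849 j [-0.68  0.3  -0.15  1.12 -0.    0.74]
shift cm [ 0.07  0.26 13.33] turn [ 0.    0.01 -0.17] shift after turn [ 0.07  0.26 13.33]
```

View pics/w1.png

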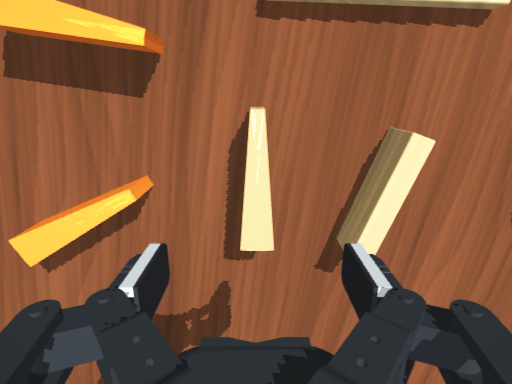

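The wrist view shows the tapered wedge at about (257,180), centred between the fingers, with the offcut clear of them at (390,190). Going down.

```bash
python3 -m inch '[[0.07,0.2,3.2,0,0,0,8.5],[0,0,3.2,0,0,0,8.0],[0,0,3.2,0,0,0,7.0],[0,0,2.5,0,0,0,6.0],[0,0,1.2,0,0,0,5.0]]' 60
python3 -m inch '[[0,0,0,0,0,0,3.5],[0,0,0,0,0,0,1.5],[0,0,0,0,0,0,1.0],[0,0,0,0,0,0,1.0],[0,0,0,0,0,0,1.0]]' 60
python3 -m inch '[[0,0,0,0,0,0,1.0],[0,0,0,0,0,0,1.0],[0,0,0,0,0,0,1.0]]' 60
```

```text
clock: 3.35
tcp_pos: [0.473, -0.2801, 0.025]
orientation: [-0.002, 0.654, 0.756, -0.0]
wrist_force: [-0.5, 1.2, 0.7]
finger_gap: 0.0501
clock: 3.85
tcp_pos: [0.4748, -0.2815, 0.0282]
orientation: [0.001, 0.653, 0.757, 0.0]
wrist_force: [-0.7, 0.2, -1.1]
finger_gap: 0.0213
clock: 4.15
tcp_pos: [0.4748, -0.2815, 0.0281]
orientation: [0.001, 0.653, 0.757, -0.0]
wrist_force: [-0.1, 0.1, 6.7]
finger_gap: 0.0217
```

```bash
python3 -m inch '[[0,0,-2,0,0,0,1.0],[0,0,-3,0,0,0,1.0],[0,0,-3,0,0,0,1.0],[0,0,-2,0,0,0,1.0],[0,0,0,0,0,0,1.0]]' 60
python3 - <<'E'
from h import *
from workcell import get_state,vision
s=get_state();p=vision.read_camera("wrist");W=cloud(p,Tt(s))
cv2.imwrite("pics/w2.png",p["pixels"][:,:,::-1])
p2=vision.read_camera("scene");cv2.imwrite("pics/s2.png",cv2.resize(p2["pixels"][180:350,60:300,::-1],None,fx=3,fy=3))
t=s["tcp_pos"];T=pts(p,W,t[2]-.03,t[2]+.06,(t[0]-.04,t[0]+.04),(t[1]-.08,t[1]+.12))
print(t,np.percentile(T[:,2],[5,25,50,75,90]))
E
```

```text
clock: 4.65
tcp_pos: [0.4759, -0.2823, 0.13]
orientation: [0.003, 0.653, 0.757, 0.0]
wrist_force: [-0.0, -0.6, -1.2]
finger_gap: 0.0212
[ 0.47591144 -0.28233689  0.13004763] [0.14903391 0.1503822  0.15141203 0.18274415 0.18695133]
```

View pics/w2.png

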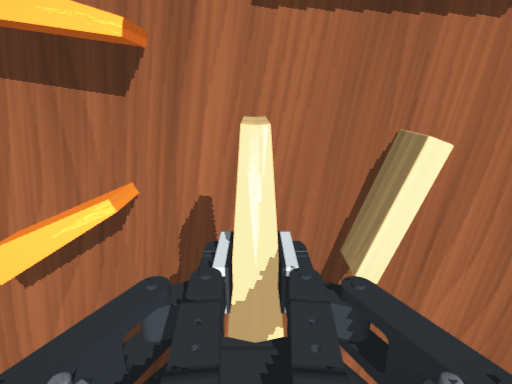

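View pics/s2.png

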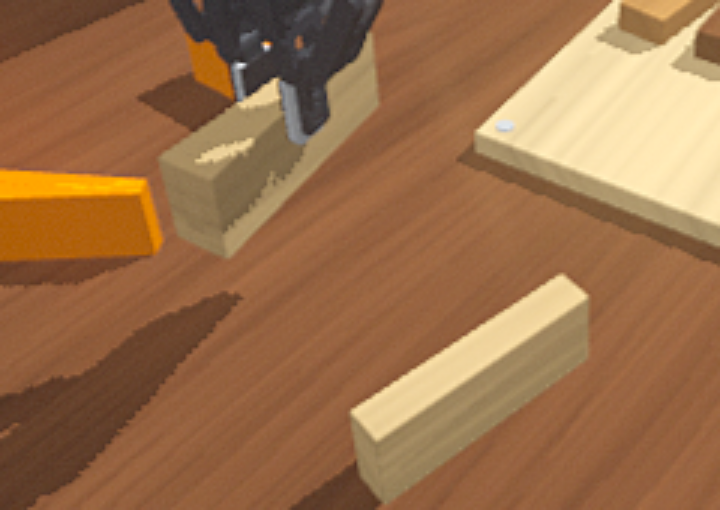

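```bash
cat >> h.py <<'E'
def inhand(p,s):
    """wedge top in tool frame: center & yaw offset, pitch"""
    T=Tt(s);W=cloud(p,T);L=(W-s["tcp_pos"])@R0(s).as_matrix()
    m=(p["depth"]>0)&(abs(L[...,1])<.03)&(L[...,0]>.014)&(L[...,0]<.08)
    q=L[m&(L[...,2]<-.012)&(L[...,2]>-.032)]
    A=np.c_[q[:,:2],np.ones(len(q))];c=np.linalg.lstsq(A,q[:,2],rcond=None)[0]
    print("top plane: pitch deg (dz/dx)",np.degrees(np.arctan(c[0])).round(2),"roll",np.degrees(np.arctan(c[1])).round(2),"z at tcp",(c[2]*1e3).round(1),"n",len(q))
    ends=[];mid=[]
    for x in np.arange(.016,.07,.004):
        r=q[abs(q[:,0]-x)<.002]
        if len(r)>15: mid.append((x,*np.percentile(r[:,1],[1.5,98.5])))
    mid=np.array(mid);b=np.polyfit(mid[:,0],mid[:,1:].mean(1),1);w=np.polyfit(mid[:,0],mid[:,2]-mid[:,1],1)
    print("axis yaw deg in tool(x toward y)",np.degrees(np.arctan(b[0])).round(2),"y at x=0 mm",(b[1]*1e3).round(2),"width at 0",(w[1]*1e3).round(1),"slope",w[0].round(3),"thin end x mm",(np.percentile(q[:,0],99.7)*1e3).round(1))
E
python3 - <<'E'
from h import *
from workcell import get_state,vision
s=get_state();p=vision.read_camera("wrist");inhand(p,s)
ji=(.5136,.0318,np.radians(6.3))
c,sn=np.cos(ji[2]),np.sin(ji[2])
for y in(-60,-10,15): print(y,np.array(ji[:2])+np.array([[c,-sn],[sn,c]])@[.0005,y/1e3])
E
```

```text
top plane: pitch deg (dz/dx) 0.46 roll 0.6 z at tcp -20.7 n 4357
axis yaw deg in tool(x toward y) -0.06 y at x=0 mm 0.62 width at 0 21.6 slope -0.153 thin end x mm 65.9
-60 [ 0.52068104 -0.02778279]
-10 [0.51519432 0.02191526]
15 [0.51245097 0.04676428]
```

```bash
python3 -c "
from h import *
go([.5202,-.035,.11],1.9)"
```

```text
t 4.8 tcp [ 0.4737 -0.2806  0.126 ] F [-0.1 -0.6 -1.1] gap 0.0216 j [-0.68  0.32 -0.21  1.04 -0.    0.74]
shift cm [23.61  8.21  1.62] turn [-0.08 -0.07  6.53] shift after turn [24.39  5.47  1.6 ]
```

```bash
python3 -m inch '[[0,0,0,0,0,6.5,1.0],[4,0.9,0,0,0,0,1.0],[4.2,0.92,0,0,0,0,1.0],[4.2,0.92,0,0,0,0,1.0],[4,0.9,0,0,0,0,1.0]]' 60
python3 -m inch '[[4,0.9,0.5,0,0,0,1.0],[4,0.9,1.1,0,0,0,1.0],[0,0,0,0,0,0,1.0],[0,0,0,0,0,0,1.0]]' 60
python3 - <<'E'
from h import *
from workcell import get_state,vision
go([.5202,-.035,.0475],1.9)
s=get_state();p=vision.read_camera("wrist");inhand(p,s);np.savez("w3.npz",**p,Tt=Tt(s))
cv2.imwrite("pics/w3.png",p["pixels"][:,:,::-1])
E
```

```text
clock: 5.3
tcp_pos: [0.5039, -0.114, 0.1252]
orientation: [-0.002, 0.695, 0.719, -0.001]
wrist_force: [0.3, 0.4, -1.4]
finger_gap: 0.0212
clock: 5.7
tcp_pos: [0.5191, -0.0342, 0.1094]
orientation: [-0.001, 0.694, 0.72, -0.001]
wrist_force: [-0.4, 0.3, -1.6]
finger_gap: 0.0213
t 5.7 tcp [ 0.5191 -0.0342  0.1094] F [-0.4  0.3 -1.6] gap 0.0213 j [-0.22  0.28 -0.31  0.99 -0.    1.31]
shift cm [-0.08  0.13  6.19] turn [-0.21 -0.03  0.18] shift after turn [-0.08  0.11  6.19]
top plane: pitch deg (dz/dx) 0.51 roll 0.67 z at tcp -20.7 n 4358
axis yaw deg in tool(x toward y) -0.01 y at x=0 mm 0.57 width at 0 21.6 slope -0.152 thin end x mm 65.9
```

View pics/w3.png

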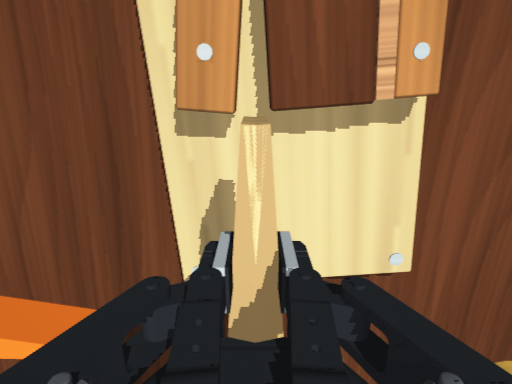

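The wedge's tip is at (257,120), pointing at the slot between the cheek corner (236,111) and the board corner (271,108). I'll measure those corners in the wrist camera.

Run:
```python
from h import *
p=dict(np.load("w3.npz"));T=p["Tt"];W=cloud(p,T)
print("tcp",T[:3,3])
ji=(.5136,.0318,np.radians(6.3))
m=(p["depth"]>0)&(abs(W[...,2]-.042)<.006);q=loc(W[m],ji)*1e3
z=W[...,2][m]
for y in(8,20,30,40):
    r=q[(abs(q[:,1]-y)<3)];a=np.sort(r[:,0]);a=a[(a>-40)&(a<45)];g=np.diff(a);i=g.argmax();print(y,"gap",a[i].round(1),a[i+1].round(1),"model cheek",-13+.153*y)
r=q[(q[:,0]>20)&(q[:,0]<70)];print("front y board",np.percentile(r[:,1],1),"cheek",np.percentile(q[(q[:,0]<-20)&(q[:,0]>-45),1],1),"z",np.median(z))
```

```text
tcp [ 0.51907612 -0.03422401  0.10936829]
8 gap -9.5 14.1 model cheek -11.776
20 gap -7.7 14.0 model cheek -9.94
30 gap -6.1 14.0 model cheek -8.41
40 gap -4.6 14.0 model cheek -6.88
front y board 0.07239500172593905 cheek 3.051337721019989 z 0.04234224035394281
```

Run:
```python
from h import *
ji=(.5136,.0318,np.radians(6.3));c,s=np.cos(ji[2]),np.sin(ji[2])
def w(x,y): return np.array(ji[:2])+np.array([[c,-s],[s,c]])@[x/1e3,y/1e3]
for cy in(-70,0,10):
    q=w(1.6+.077*cy,cy)-[.0006,0];print(cy,q);go([*q,.0475 if cy<0 else .047],1.9)
```

```text
-70 [ 0.51691429 -0.03819316]
t 5.75 tcp [ 0.5195 -0.0352  0.1099] F [-0.5 -0.1 -1.4] gap 0.0215 j [-0.22  0.28 -0.31  0.99 -0.    1.31]
shift cm [-0.29 -0.26  6.24] turn [-0.15 -0.01  0.08] shift after turn [-0.29 -0.27  6.24]
0 [0.51459034 0.03197557]
t 5.75 tcp [ 0.5195 -0.0352  0.1099] F [-0.5 -0.1 -1.4] gap 0.0215 j [-0.22  0.28 -0.31  0.99 -0.    1.31]
shift cm [ 6.73 -0.24  6.3 ] turn [-0.15 -0.01  0.08] shift after turn [ 6.73 -0.27  6.29]
10 [0.51425834 0.04199968]
t 5.75 tcp [ 0.5195 -0.0352  0.1099] F [-0.5 -0.1 -1.4] gap 0.0215 j [-0.22  0.28 -0.31  0.99 -0.    1.31]
shift cm [ 7.74 -0.24  6.3 ] turn [-0.15 -0.01  0.08] shift after turn [ 7.74 -0.27  6.29]
```

```bash
python3 -m inch '[[-0.3,-0.25,2,0,0,0,1.0],[0,0,2.4,0,0,0,1.0],[0,0,1.4,0,0,0,1.0],[0,0,0.3,0,0,0,1.0],[0,0,0,0,0,0,1.0]]' 60
python3 - <<'E'
from h import *
from workcell import get_state,vision
go([.51669,-.0312,.047],1.9)
s=get_state();p=vision.read_camera("wrist");inhand(p,s);np.savez("w4.npz",**p,Tt=Tt(s))
cv2.imwrite("pics/w4.png",p["pixels"][:,:,::-1])
W=cloud(p,Tt(s));L=(W-s["tcp_pos"])@R0(s).as_matrix()*1e3
m=(p["depth"]>0)&(abs(W[...,2]-.042)<.006)&(abs(L[...,1])<45);q=L[m]
for x in(80,90,100,110,120):
    a=np.sort(q[abs(q[:,0]-x)<3][:,1]);g=np.diff(a);i=g.argmax();print("tool x",x,"slot y",a[i].round(1),a[i+1].round(1),"mid",((a[i]+a[i+1])/2).round(2))
E
```

```text
clock: 6.25
tcp_pos: [0.5176, -0.0396, 0.0499]
orientation: [-0.0, 0.696, 0.718, -0.0]
wrist_force: [-0.5, 0.3, -0.8]
finger_gap: 0.0216
t 6.25 tcp [ 0.5176 -0.0396  0.0499] F [-0.5  0.3 -0.8] gap 0.0216 j [-0.23  0.34 -0.39  0.84 -0.    1.31]
shift cm [ 0.84 -0.06  0.29] turn [-0.07 -0.01 -0.08] shift after turn [ 0.84 -0.06  0.29]
top plane: pitch deg (dz/dx) 0.45 roll 0.34 z at tcp -20.7 n 4359
axis yaw deg in tool(x toward y) -0.05 y at x=0 mm 0.57 width at 0 21.7 slope -0.153 thin end x mm 66.0
tool x 80 slot y -11.8 11.4 mid -0.22
tool x 90 slot y -11.1 10.5 mid -0.29
tool x 100 slot y -10.4 9.9 mid -0.29
tool x 110 slot y -9.7 9.0 mid -0.34
tool x 120 slot y -9.3 8.8 mid -0.27
```

View pics/w4.png

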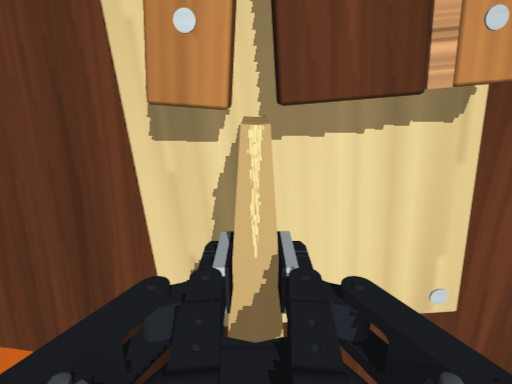

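```bash
python3 -m inch '[[1,-0.09,0.2,0,0,0,1.0],[2,0,0,0,0,0,1.0],[2,0,0,0,0,0,1.0],[1.5,0,0,0,0,0,1.0],[0,0,0,0,0,0,1.0]]' 60
python3 - <<'E'
from h import *
from workcell import get_state,vision
go([.51669,-.0312,.046],1.9)
s=get_state();p=vision.read_camera("wrist");inhand(p,s)
cv2.imwrite("pics/w5.png",p["pixels"][:,:,::-1])
E
```

```text
clock: 6.8
tcp_pos: [0.515, 0.0284, 0.0488]
orientation: [0.0, 0.694, 0.72, 0.0]
wrist_force: [-0.9, -0.7, -2.3]
finger_gap: 0.0213
t 6.8 tcp [0.515  0.0284 0.0488] F [-0.9 -0.7 -2.3] gap 0.0213 j [-0.1   0.33 -0.41  0.83  0.    1.43]
shift cm [-5.96 -0.05  0.28] turn [ 0.05 -0.01  0.2 ] shift after turn [-5.96 -0.03  0.28]
top plane: pitch deg (dz/dx) 0.5 roll 0.56 z at tcp -20.7 n 4350
axis yaw deg in tool(x toward y) -0.05 y at x=0 mm 0.57 width at 0 21.6 slope -0.152 thin end x mm 66.0
```

View pics/w5.png

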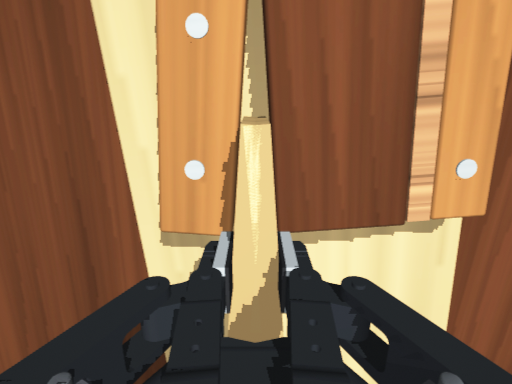

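The wedge's thin end is well inside the slot, at (256,120). Now I set it down on the base.

```bash
python3 -m inch '[[0.5,0,0.1,0,0,0,1.0],[0,0,0.1,0,0,0,1.0],[0,0,0,0,0,0,1.0]]' 60
python3 -m inch '[[0,0,0.1,0,0,0,1.0],[0,0,0,0,0,0,1.0]]' 60
```

```text
clock: 7.15
tcp_pos: [0.5148, 0.0311, 0.0462]
orientation: [0.0, 0.695, 0.719, -0.0]
wrist_force: [-0.4, -1.1, -1.0]
finger_gap: 0.0213
clock: 7.35
tcp_pos: [0.5149, 0.0311, 0.0461]
orientation: [0.0, 0.695, 0.719, 0.0]
wrist_force: [-2.7, 0.7, 7.3]
finger_gap: 0.0215
```

```bash
python3 -m inch '[[0,0,-0.05,0,0,0,3.2],[0,0,0,0,0,0,4.0],[0,0,0,0,0,0,4.5],[0,0,0,0,0,0,4.5],[0,0,-1,0,0,0,4.5]]' 60
python3 -m inch '[[0,0,-4,0,0,0,4.5],[0,0,-4,0,0,0,3],[0,0,0,0,0,0,1],[0,0,0,0,0,0,0],[0,0,0,0,0,0,0]]' 60
python3 - <<'E'
from h import *
from workcell import get_state,vision
s=get_state();p=vision.read_camera("wrist");W=cloud(p,Tt(s));np.savez("w6.npz",**p,Tt=Tt(s))
cv2.imwrite("pics/w6.png",p["pixels"][:,:,::-1])
x,f=fitwedge(p,W,(.515,.031),zt=.066,zb=.042,r=.09);print(x[:2],np.degrees(x[2]),f)
ji=(.5136,.0318,np.radians(6.3));print("jig coords",loc(np.array([[*x[:2],0]]),ji)*1e3)
go([.515,-.06,.04],1.9)
E
```

```text
clock: 7.85
tcp_pos: [0.5136, 0.0315, 0.0549]
orientation: [-0.001, 0.695, 0.719, -0.001]
wrist_force: [-0.0, -0.1, -0.6]
finger_gap: 0.045
clock: 8.35
tcp_pos: [0.5141, 0.0315, 0.1353]
orientation: [-0.0, 0.695, 0.719, -0.0]
wrist_force: [0.3, -0.2, -0.3]
finger_gap: 0.0002
[0.51482162 0.04209822] 1.9621568128187192 -12065.813184004288
jig coords [[ 2.34431283 10.10197746]]
t 8.4 tcp [0.5138 0.0315 0.1348] F [-0.5 -0.  -0.9] gap 0.0001 j [-0.09  0.25 -0.28  1.04 -0.    1.44]
shift cm [-9.16 -0.18  9.48] turn [-0.12 -0.01  0.04] shift after turn [-9.15 -0.19  9.48]
```

View pics/w6.png

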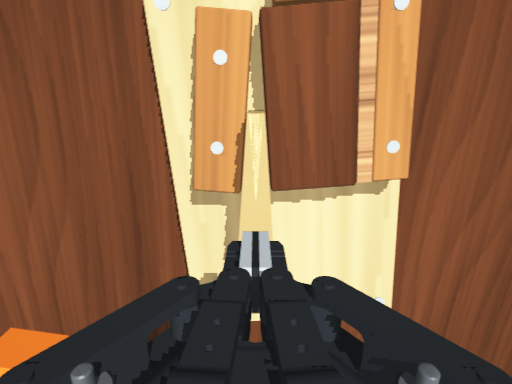

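```bash
python3 -m inch '[[-5,0,0,0,0,0,0],[-5,0,0,0,0,0,0],[0,0,4.5,0,0,0,0],[0,0,4.5,0,0,0,0],[0,0,1.7,0,0,0,0]]' 60
python3 - <<'E'
from h import *
from workcell import get_state,vision
p=vision.read_camera("scene");cv2.imwrite("pics/s7.png",cv2.resize(p["pixels"][130:290,180:400,::-1],None,fx=3.5,fy=3.5))
W=cloud(p);x,f=fitwedge(p,W,(.514,.033),zt=.066,zb=.018,r=.09);print(x[:2],np.degrees(x[2]),f)
ji=(.5136,.0318,np.radians(6.3));print("jig coords",loc(np.array([[*x[:2],0]]),ji)*1e3)
go([.515,-.06,.026],1.9)
E
```

```text
clock: 8.9
tcp_pos: [0.5139, -0.0681, 0.0236]
orientation: [-0.004, 0.696, 0.718, -0.002]
wrist_force: [-0.5, 1.5, -0.4]
finger_gap: 0.0
[0.51256766 0.03490174] 0.33989858051903504 -625.9851584743578
jig coords [[-0.68573918  3.19629456]]
t 8.95 tcp [ 0.513  -0.0676  0.0223] F [-0.7 -0.3 -1.6] gap 0.0 j [-0.29  0.37 -0.42  0.79 -0.    1.25]
shift cm [ 0.76  0.22 -0.37] turn [-0.6  -0.19 -0.02] shift after turn [ 0.75  0.22 -0.37]
```

View pics/s7.png

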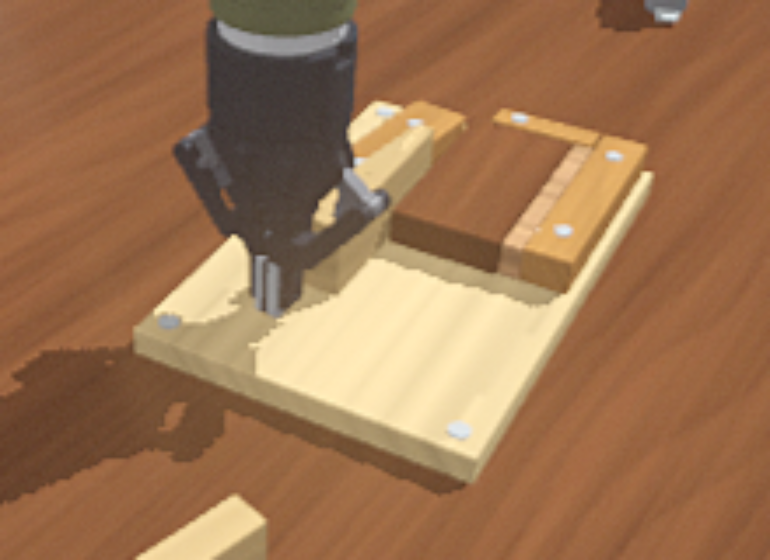

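```bash
python3 -m inch '[[0,0.4,-0.4,0,0,0,0],[0.6,0,0,0,0,0,0],[0.6,0,0,0,0,0,0],[0,0,0,0,0,0,0]]' 60
python3 - <<'E'
from h import *
go([.517,-.044,.026],1.9)
E
```

```text
clock: 9.35
tcp_pos: [0.5227, -0.0555, 0.0341]
orientation: [0.001, 0.695, 0.719, 0.001]
wrist_force: [-0.2, -0.8, -0.1]
finger_gap: -0.0004
t 9.35 tcp [ 0.5227 -0.0555  0.0341] F [-0.2 -0.8 -0.1] gap -0.0004 j [-0.26  0.36 -0.4   0.8   0.    1.28]
shift cm [ 1.17 -0.53  0.81] turn [0.12 0.03 0.12] shift after turn [ 1.17 -0.53  0.81]
```

```bash
python3 -m inch '[[0,-0.5,0.6,0,0,0,0],[0,0,0,0,0,0,0],[0,0,0,0,0,0,0],[0,0,0,0,0,0,0]]' 60
python3 -m inch '[[0.5,0,0,0,0,0,0],[0,0,0,0,0,0,0],[0,0,0,0,0,0,0]]' 60
```

```text
clock: 9.75
tcp_pos: [0.5168, -0.0567, 0.0268]
orientation: [0.0, 0.695, 0.719, -0.0]
wrist_force: [-0.6, -0.7, -0.5]
finger_gap: -0.0001
clock: 10.05
tcp_pos: [0.5166, -0.0514, 0.0268]
orientation: [0.0, 0.695, 0.719, -0.0]
wrist_force: [0.5, -0.0, 0.3]
finger_gap: 0.0001
```

```bash
python3 -m inch '[[0.4,0,0,0,0,0,0],[0.4,0,0,0,0,0,0],[0.4,0,0,0,0,0,0],[0,0,0,0,0,0,0]]' 60
python3 -m inch '[[0.4,0.02,0,0,0,0,0],[0.4,0.02,0,0,0,0,0],[0,0,0,0,0,0,0]]' 60
python3 -m inch '[[0.4,0.03,0,0,0,0,0],[0.4,0.03,0,0,0,0,0],[0,0,0,0,0,0,0]]' 60
python3 - <<'E'
from h import *
from workcell import get_state,vision
p=vision.read_camera("scene");cv2.imwrite("pics/s8.png",cv2.resize(p["pixels"][130:290,180:400,::-1],None,fx=3.5,fy=3.5))
go([.517,-.044,.026],1.9)
E
```

```text
clock: 10.45
tcp_pos: [0.5161, -0.039, 0.0268]
orientation: [-0.0, 0.695, 0.719, 0.0]
wrist_force: [-0.7, -0.3, 0.2]
finger_gap: -0.0004
clock: 10.75
tcp_pos: [0.5163, -0.031, 0.0268]
orientation: [-0.0, 0.695, 0.719, 0.0]
wrist_force: [-0.3, -0.7, 0.9]
finger_gap: 0.0001
clock: 11.05
tcp_pos: [0.5166, -0.0231, 0.0268]
orientation: [-0.0, 0.695, 0.719, 0.0]
wrist_force: [0.2, -0.2, -0.6]
finger_gap: -0.0
t 11.1 tcp [ 0.5166 -0.0232  0.0268] F [-0.2 -0.2  0. ] gap 0.0 j [-0.2   0.36 -0.43  0.78  0.    1.34]
shift cm [-2.08 -0.03  0.07] turn [-0.   -0.01  0.07] shift after turn [-2.08 -0.03  0.08]
```

View pics/s8.png

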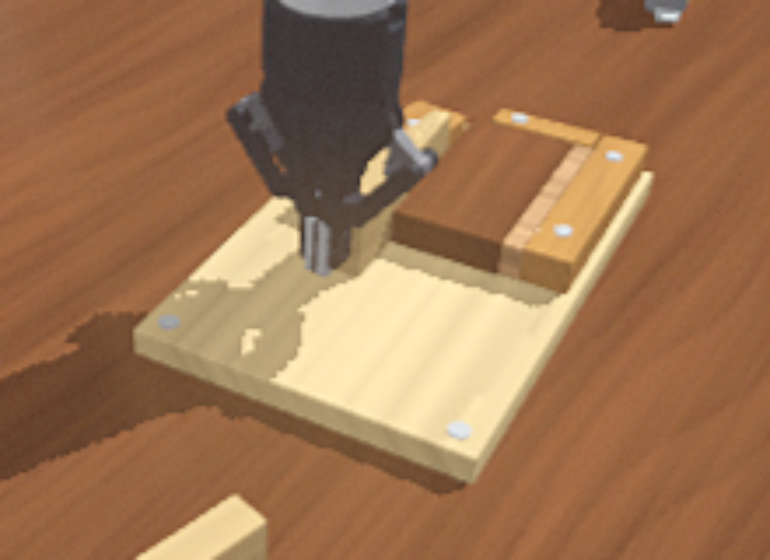

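The wedge is moving ahead of the fingers, which push centrally on its thick end. I'll keep pushing in small steps and watch the force.

```bash
for i in 1; do python3 -m inch '[[0.3,0.02,0,0,0,0,0],[0.3,0.02,0,0,0,0,0],[0,0,0,0,0,0,0]]' 60; done
python3 -m inch '[[0.3,0.02,0,0,0,0,0],[0.3,0.02,0,0,0,0,0],[0,0,0,0,0,0,0]]' 60
python3 -m inch '[[0.3,0.02,0,0,0,0,0],[0.2,0.02,0,0,0,0,0],[0,0,0,0,0,0,0]]' 60
```

```text
clock: 11.4
tcp_pos: [0.5166, -0.0174, 0.0267]
orientation: [-0.0, 0.695, 0.719, -0.0]
wrist_force: [-0.4, -2.0, -0.7]
finger_gap: 0.0003
clock: 11.7
tcp_pos: [0.5169, -0.0116, 0.0268]
orientation: [0.0, 0.695, 0.719, -0.0]
wrist_force: [-0.9, -5.0, 0.3]
finger_gap: 0.0004
clock: 12.0
tcp_pos: [0.5172, -0.0071, 0.0269]
orientation: [0.0, 0.695, 0.719, -0.001]
wrist_force: [-1.9, -5.6, 1.1]
finger_gap: -0.0002
```

```bash
python3 -m inch '[[0.2,0.02,0,0,0,0,0],[0.2,0.02,0,0,0,0,0],[0,0,0,0,0,0,0]]' 60
python3 -m inch '[[0.2,0.02,0,0,0,0,0],[0.2,0.02,0,0,0,0,0],[0,0,0,0,0,0,0]]' 60
python3 -m inch '[[0.2,0.02,0,0,0,0,0],[0.1,0.01,0,0,0,0,0],[0,0,0,0,0,0,0]]' 60
```

```text
clock: 12.3
tcp_pos: [0.5176, -0.0035, 0.027]
orientation: [0.001, 0.695, 0.719, -0.001]
wrist_force: [-2.0, -8.0, 2.6]
finger_gap: 0.0001
clock: 12.6
tcp_pos: [0.5177, -0.0003, 0.0271]
orientation: [0.001, 0.695, 0.719, -0.002]
wrist_force: [-2.9, -10.7, 1.8]
finger_gap: -0.0001
clock: 12.9
tcp_pos: [0.5178, 0.0021, 0.0271]
orientation: [0.002, 0.696, 0.718, -0.002]
wrist_force: [-3.0, -13.5, 3.0]
finger_gap: 0.0001
```

```bash
python3 -m inch '[[0.2,0.01,0,0,0,0,0],[0.1,0.01,0,0,0,0,0],[0,0,0,0,0,0,0]]' 60
python3 -m inch '[[0.2,0.01,0,0,0,0,0],[0.1,0.01,0,0,0,0,0],[0,0,0,0,0,0,0]]' 60
python3 -m inch '[[0.2,0.01,0,0,0,0,0],[0,0,0,0,0,0,0]]' 60
```

```text
clock: 13.2
tcp_pos: [0.5179, 0.0046, 0.0271]
orientation: [0.002, 0.696, 0.718, -0.002]
wrist_force: [-3.8, -15.4, 3.1]
finger_gap: -0.0001
clock: 13.5
tcp_pos: [0.518, 0.0062, 0.0271]
orientation: [0.003, 0.696, 0.718, -0.004]
wrist_force: [-3.9, -20.2, 3.2]
finger_gap: 0.0004
clock: 13.7
tcp_pos: [0.518, 0.0063, 0.0272]
orientation: [0.004, 0.697, 0.717, -0.005]
wrist_force: [-4.1, -26.2, 4.5]
finger_gap: 0.0
```

It has stopped at y ≈ 6 mm, as predicted for solid, and the force is now rising sharply. A little more to seat it.

```bash
python3 -m inch '[[0.2,0,0,0,0,0,0],[0,0,0,0,0,0,0]]' 60
python3 -m inch '[[0.2,0,0,0,0,0,0],[0,0,0,0,0,0,0]]' 60
```

```text
clock: 13.9
tcp_pos: [0.518, 0.0065, 0.0274]
orientation: [0.005, 0.697, 0.717, -0.007]
wrist_force: [-5.5, -33.2, 3.6]
finger_gap: 0.0
clock: 14.1
tcp_pos: [0.518, 0.0065, 0.0275]
orientation: [0.007, 0.698, 0.716, -0.008]
wrist_force: [-5.5, -40.5, 4.6]
finger_gap: -0.0001
```

Jammed. I'll back off, lift and inspect.

```bash
python3 -m inch '[[-0.6,0,0,0,0,0,0],[-1,0,0,0,0,0,0],[-3,0,0,0,0,0,0],[-3,0,-2,0,0,0,0],[-3,0,-4,0,0,0,0]]' 60
python3 -m inch '[[0,0,-4,0,0,0,0],[0,0,-4,0,0,0,0],[0,0,0,0,0,0,0],[0,0,0,0,0,0,0]]' 60
python3 - <<'E'
from h import *
from workcell import get_state,vision
ji=(.5136,.0318,np.radians(6.3))
for n in("scene","wrist","side"):
    s=get_state();p=vision.read_camera(n);W=cloud(p,Tt(s))
    im=p["pixels"][:,:,::-1]
    cv2.imwrite(f"pics/f_{n}.png",cv2.resize(im[130:290,180:400],None,fx=3.5,fy=3.5) if n=="scene" else im)
    T=pts(p,W,.054,.078,(.49,.54),(0.0,.16));A=np.c_[T[:,:2],np.ones(len(T))];T=T[abs(T[:,2]-np.median(T[:,2]))<.004];A=np.c_[T[:,:2],np.ones(len(T))]
    c=np.linalg.lstsq(A,T[:,2],rcond=None)[0]
    q=loc(T,ji)*1e3
    print(n,"top z",np.median(T[:,2]),"tilt deg",np.degrees(c[:2]).round(2),"jig y range",np.percentile(q[:,1],[.5,99.5]),len(T))
    x,f=fitwedge(p,W,(.514,.082),zt=.066,zb=.018,r=.1);print("  fit jig",(loc(np.array([[*x[:2],0]]),ji)*1e3).round(1),np.degrees(x[2]-ji[2]))
E
```

```text
clock: 14.6
tcp_pos: [0.5193, -0.0886, 0.0845]
orientation: [-0.003, 0.694, 0.719, -0.001]
wrist_force: [1.1, -0.5, -0.7]
finger_gap: 0.0004
clock: 15.0
tcp_pos: [0.5228, -0.0891, 0.1678]
orientation: [0.001, 0.695, 0.719, 0.001]
wrist_force: [-0.4, -0.1, -1.2]
finger_gap: 0.0003
scene top z 0.06611522087698268 tilt deg [-1.21  0.08] jig y range [-15.23169752 112.7698403 ] 365
  fit jig [[ 7.1 51.6]] -4.592049544446499
wrist top z 0.0665029452236741 tilt deg [0.07 0.07] jig y range [-14.9614399   20.39460989] 2180
  fit jig [[ 7.9 50.3]] -4.18032804391455
side top z 0.0657849292050749 tilt deg [ 2.26 -0.17] jig y range [-14.23500637 115.23398306] 456
  fit jig [[ 5.  50.7]] -4.241768381122049
```

View pics/f_scene.png

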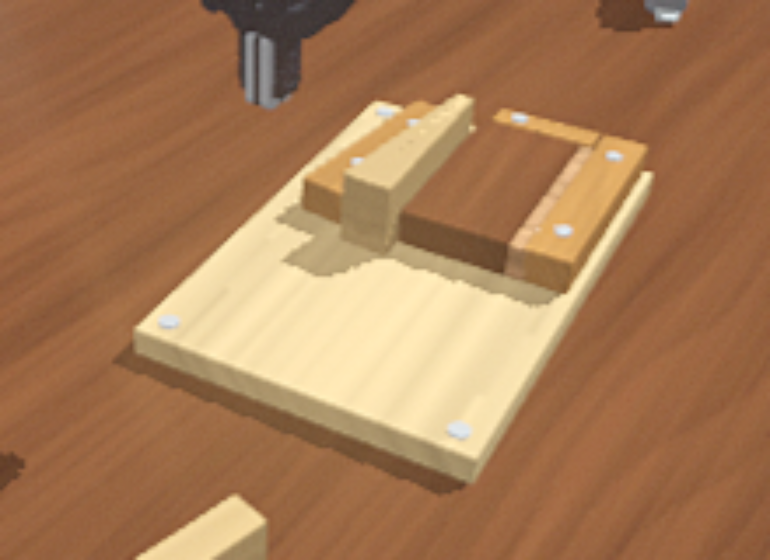

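View pics/f_wrist.png

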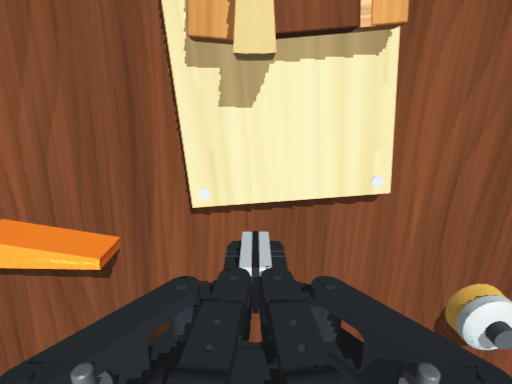

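The wedge's centre is at jig y ≈ 51 (50.3–51.6 from the three cameras), its thick end is at about -14 to -15, and its top is at z = 66. It lies flat, with its thick end at (375,215) in the scene crop. The cork strip is visibly narrower than before and the gripper is clear. Handing in.

```bash
python3 -c "
from workcell import workorder;print(workorder.hand_in())"
```

```text
the job is handed in; nothing more can be done
None
```

The wedge is jammed tight in the slot, lying flat, with the board squeezed against the cork. I've let go and handed the job in, at about 15 s on the robot's clock.

**What I did:** I picked up the plain tapered wedge, the one nearer the robot, and left the offcut and the orange blocks alone. I set it on the jig's base with its thin end in the slot and let go. I then pushed its thick end with closed fingers. The force rose steadily to about 20 N, then sharply to about 41 N with almost no further movement.

**Last checks:**
- **Wedge position:** all three cameras put its centre at jig y of about 50 to 52 mm, against about 51 mm for solid. Its thick end is at about -14 to -15 mm.
- **Lying flat:** its top is at z = 66 mm, which is the base height plus the wedge height. The two fixed cameras' plane fits gave 1 to 2° of sideways tilt. I put that down to the few points on the narrow top, because the wrist camera gave 0.1°.
- **Turn:** it is turned about 4.2 to 4.6° from jig y, where 4.4° is expected.
- **Disagreement:** the cameras differed by up to 3 mm sideways, 5.0 to 7.9 mm in jig x. I had aimed the wedge relative to the slot in the wrist view, so this did not affect the fit.
- **Cork:** I could not read its squeeze directly. I judged it from the wedge's position, the push force and the visibly narrower strip.

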